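# Sort look-alike canisters by weight into spring docks

### The job

Three canisters look alike, but one is hollow, one is filled and one holds solid metal: lift each a little to judge its weight, then press it gently (never with more than 25 N on a dock) fully home in its spring dock - the heaviest in the red one, the middle one in the yellow one, the lightest in the blue one. Leave all three upright, snapped in and released, and leave the gear, the round tin and the small bottle where they are.

Things in the scene. Friction and masses are not known exactly. Their poses are not given: they have to be found in the camera images.
- canister_a: one of three look-alike upright canisters, 66 mm high: pale barrel 38 mm in diameter (grip it there, 13 mm up or more) on a grey foot flange 49 mm in diameter, 13 mm high, tapering to 38 mm below. Origin: centre of underside. Contents drawn anew each time, whatever the name: one hollow (65 to 95 g in all), one filled (145 to 195 g), one solid metal (320 to 400 g).
- canister_b: one of three look-alike upright canisters, 66 mm high: pale barrel 38 mm in diameter (grip it there, 13 mm up or more) on a grey foot flange 49 mm in diameter, 13 mm high, tapering to 38 mm below. Origin: centre of underside. Contents drawn anew each time, whatever the name: one hollow (65 to 95 g in all), one filled (145 to 195 g), one solid metal (320 to 400 g).
- canister_c: one of three look-alike upright canisters, 66 mm high: pale barrel 38 mm in diameter (grip it there, 13 mm up or more) on a grey foot flange 49 mm in diameter, 13 mm high, tapering to 38 mm below. Origin: centre of underside. Contents drawn anew each time, whatever the name: one hollow (65 to 95 g in all), one filled (145 to 195 g), one solid metal (320 to 400 g).
- dock_red: fixed dock for the heaviest canister (solid metal): dark base plate 66x100x6 mm, red collar, inner diameter 55 mm, top at 19 mm, two red housings 35 mm high, 33 to 47 mm from the centre along its y, each with a sprung catch. Catches meet a canister's foot 12 to 20 mm above home, yield to about 5 to 7 N (no canister's weight suffices), close over the flange at home. Origin: centre of underside.
- dock_yellow: fixed dock for the middle canister (filled): dark base plate 66x100x6 mm, yellow collar, inner diameter 55 mm, top at 19 mm, two yellow housings 35 mm high, 33 to 47 mm from the centre along its y, each with a sprung catch. Catches meet a canister's foot 12 to 20 mm above home, yield to about 5 to 7 N (no canister's weight suffices), close over the flange at home. Origin: centre of underside.
- dock_blue: fixed dock for the lightest canister (hollow): dark base plate 66x100x6 mm, blue collar, inner diameter 55 mm, top at 19 mm, two blue housings 35 mm high, 33 to 47 mm from the centre along its y, each with a sprung catch. Catches meet a canister's foot 12 to 20 mm above home, yield to about 5 to 7 N (no canister's weight suffices), close over the flange at home. Origin: centre of underside.
- dock_red_seat (a point): centre of the red dock's seat, on top of its springy black rubber pad, 43 mm across, 10 mm above the table: a canister's underside comes to rest here, or up to 1 mm lower, when home. The pad gives 1 mm per 4 N and is hard after 4 mm; z up
- dock_yellow_seat (a point): centre of the yellow dock's seat, on top of its springy black rubber pad, 43 mm across, 10 mm above the table: a canister's underside comes to rest here, or up to 1 mm lower, when home. The pad gives 1 mm per 4 N and is hard after 4 mm; z up
- dock_blue_seat (a point): centre of the blue dock's seat, on top of its springy black rubber pad, 43 mm across, 10 mm above the table: a canister's underside comes to rest here, or up to 1 mm lower, when home. The pad gives 1 mm per 4 N and is hard after 4 mm; z up
- tin: bystander: flat round tin, 66 mm in diameter, 24 mm high, loose; origin: centre of its underside
- gear: bystander: teal printed gear lying flat, 39 mm across, 14 mm high, loose; origin: centre of its underside
- small_bottle: bystander: small tan bottle with black cap, 32 mm in diameter, 60 mm high, loose; origin: centre of its underside

How it is judged:
By the outcome, as a careful person would: the job done as asked, in the order asked, and still so for the second after the job is handed in, with the robot touching nothing.
It also fails if it takes over 72 s, if anything falls off the work surface, if the arm or the gripper's body presses on something with over 40 N, if the wrist force passes 120 N, or if a joint passes its speed limit or range.

### The arm

A 6-joint arm with a two-finger parallel gripper is mounted at the origin on a cart in front of the work surface, level with it; the furniture and walls round the work are solid. World frame = base frame: x ahead of the robot, y to its left, z up, the work surface at z = 0. Lengths are in mm, angles in degrees, forces in N, time in s.
With the tool pointing down it reaches from about 350 to 850 mm from the base axis. Payload 8.1 kg.
Tool frame: the origin (TCP) lies at the centre of the arm's flange, where the gripper is bolted on; the fingertips stand 173 mm ahead of it and the grasp point (between the pads) lies 155 mm ahead of it; z points along the fingers, y is the line along which they close (so a half turn about z gives the same grasp; the last joint's range is limited). The gripper opens to 85 mm and grips with 20 to 120 N. Pads are 22 mm wide; open, the fingers measure 114 mm over their backs; the gripper's body (76 mm by 85 mm) begins 54 mm behind the grasp point. The pads swing forward as they close: fully open they stand 13 mm farther back than shut.
Start: joints at [60.539, 7.471, 85.268, -0, 87.261, -4.893], TCP at [249.448, 545.694, 404.692] pointing down, gripper open.
Joint ranges: [-169.43, 169.43], [-51.17, 129.36], [1.28, 143.12], [-76.62, 256.62], [0, 156.53], [-152.29, 152.29]. Speed limits (degrees/s): [136.94, 136.94, 159.86, 180, 180, 180].

### API

Orientations are given as [roll, pitch, yaw] about the fixed x, y, z axes, in that order (R = Rz(yaw) Ry(pitch) Rx(roll)).
In Python, from bench import * gives the robot as it stands.
- The arm moves only by the shell command python3 -m jog 'ROWS' [FORCE]. ROWS is text: rows parted by semicolons, each of 7 numbers parted by spaces: the shift along the tool's x, y, z scaled (see below), then the turn, a rotation vector about the tool's x, y, z scaled (see below), then the closure, from -1 (fully open) to 1 (shut). In form: tx ty tz wx wy wz hand; .... A call has 1 to 5 rows; each row shifts and turns the commanded pose from where the row before left it, along the tool's axes as they then stand; what a row does not reach is not made up. The controller multiplies each number of a shift by 0.1 m and each number of a turn by 60 degrees. A row lasts 1/8 s, in which the tool goes at most 62.5 mm and 10.7 degrees, less where a joint would pass 70% of its speed; a pose out of reach is approached as far as the arm can. A call with a number of a shift or a turn outside -1 to 1 is refused whole. A call with a gripper value outside its range is refused whole. The fingers move at their own pace and stop on an object; FORCE is the grip in N (left out, the last holds). Time passes only in rows, so rows that do not move let the fingers close. It gives the time, the measured TCP pose, the force, the opening and the grip force at its end, in the units of the state.
- sense(): the state, without advancing time (a new reading comes with each control period).
- snapshot(name): name is "scene" or "top" or "wrist"; returns a dict with "img" (384x512x3 uint8, red, green, blue), "fx", "fy", "cx", "cy" (pixels), "extrinsics" (4x4, takes a point from camera to world coordinates). Camera axes: x right, y down, z forward; pixel columns grow to the right and rows downward; lengths in mm; the calibration is good to about 2 mm. A picture is of the moment at which its call begins. There is no depth.
- hand_in(): hands the job in; it is judged then, once.
The state is a dict: "time": time; "joint_pos": joint angles; "qd": joint speeds; "joint_efforts": joint torques, N m; "tool_pos": TCP position; "tcp_rot": TCP orientation; "ft_force": force on the tool from outside, world axes, zero at the start; "wrist_torque": the same for the moment, N m; "finger_gap": finger opening in mm; "grip_force": force on a finger pad.
Only numpy, scipy, OpenCV 4.12 (cv2) and the standard library are available. Lean on these libraries where they do the work, as an engineer would, in place of code of your own. Each camera call takes 0.05 s, during which the arm holds its last target. There are 200 camera calls.

## Working session

There is one attempt and no reset: what is moved stays moved. The work goes in short steps, Python scripts to look and compute and a shell command to move; the robot and the scene stay as the last step left them, time stands still between calls to the robot, and variables do not carry over. Pictures are saved under pics/ and viewed, at most 10 in all, crops included, and the job is handed in when it is done.

```bash
ls; mkdir -p pics; python3 - <<'E'
from bench import *
import cv2
s=sense();print(s)
for n in("scene","top"):
    d=snapshot(n);cv2.imwrite(f"pics/{n}0.png",cv2.resize(d["img"][:,:,::-1],(800,600)))
    print(n,d["fx"],d["cx"],d["cy"],d["extrinsics"])
E
```

```text
pics
{'time': 0.0, 'joint_pos': array([ 6.05387862e+01,  7.51670239e+00,  8.53306346e+01, -1.05478872e-04,
        8.72618111e+01, -4.89241604e+00]), 'qd': array([ 0.04310546, -0.00318295,  0.00476476,  0.02162631,  0.1364626 ,
       -0.01821407]), 'joint_efforts': array([-5.02765019e-03, -5.69439340e+01, -5.00524557e+01, -6.56753327e-04,
        1.57279830e-02,  6.83642293e-05]), 'tool_pos': array([249.32943463, 545.48457682, 403.6145164 ]), 'tcp_rot': array([-1.79891241e+02, -9.20372285e-03,  1.55431199e+02]), 'ft_force': array([ 0.29663529, -0.56225007, -0.42529962]), 'wrist_torque': array([-0.02197411,  0.01396985, -0.01937753]), 'grip_force': 0.0, 'finger_gap': 85.53887061623033}
scene 487.3996966790465 260.42270168438523 197.5780975671268 [[ 5.24631939e-01 -4.09101364e-01  7.46590519e-01 -3.73687855e+02]
 [-8.51314081e-01 -2.57323000e-01  4.57218995e-01 -5.37834854e+02]
 [ 5.06599742e-03 -8.75454709e-01 -4.83273616e-01  6.41681463e+02]
 [ 0.00000000e+00  0.00000000e+00  0.00000000e+00  1.00000000e+00]]
top 468.949589063397 258.92500242657786 191.25354959975132 [[ 7.13278663e-03 -9.95261854e-01  9.69688928e-02  4.52379373e+02]
 [-9.99973393e-01 -7.24740396e-03 -8.29831601e-04  2.60473402e+01]
 [ 1.52867247e-03 -9.69603937e-02 -9.95287067e-01  1.26267053e+03]
 [ 0.00000000e+00  0.00000000e+00  0.00000000e+00  1.00000000e+00]]
```

View pics/top0.png

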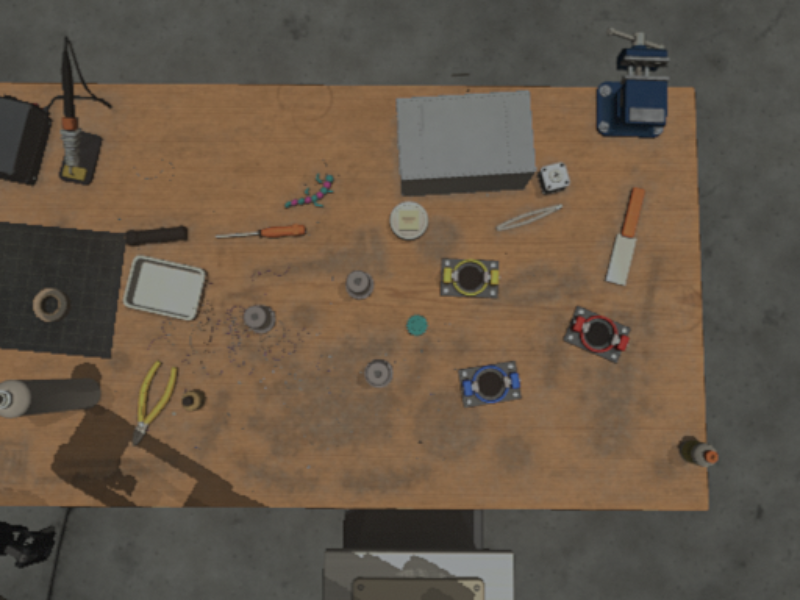

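View pics/scene0.png

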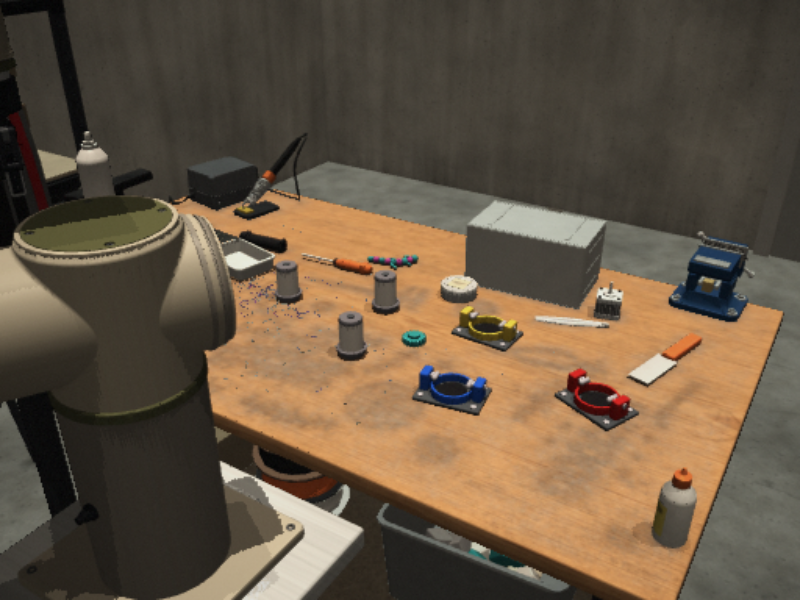

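The top view (800x600) shows canister tops at (256,318), (358,284) and (377,373). Docks are yellow (470,278), red (598,334) and blue (490,383). The gear is at (417,325), the tin at (409,220) and the bottle at (192,400).

```bash
cat > h.py <<'E'
from bench import *
import cv2, numpy as np
def ray(d,u,v,z):
    E=d["extrinsics"];r=E[:3,:3]@np.array([(u-d["cx"])/d["fx"],(v-d["cy"])/d["fy"],1.]);o=E[:3,3]
    return o+r*(z-o[2])/r[2]
def proj(d,P):
    E=d["extrinsics"];p=E[:3,:3].T@(np.asarray(P,float)-E[:3,3])
    return np.array([d["fx"]*p[0]/p[2]+d["cx"],d["fy"]*p[1]/p[2]+d["cy"]])
def mask(d,c):
    h=cv2.cvtColor(d["img"],cv2.COLOR_RGB2HSV);H,S,V=cv2.split(h)
    m={"red":((H<6)|(H>174)),"yellow":(H>24)&(H<35),"blue":(H>105)&(H<130)}[c]&(S>150)&(V>50)
    return m.astype(np.uint8)
def rows(d,xy,yaw=None,z=None):
    s=sense();t=s["tool_pos"]
    return t
E
python3 - <<'E'
from h import *
d=snapshot("top")
for c,(u,v) in {"red":(598,334),"yellow":(470,278),"blue":(490,383)}.items():
    m=mask(d,c);u/=1.5625;v/=1.5625
    y,x=np.nonzero(m);k=(abs(x-u)<24)&(abs(y-v)<24);x=x[k];y=y[k]
    P=np.array([ray(d,a,b,27)[:2] for a,b in zip(x,y)])
    (cx,cy),(w,h),an=cv2.minAreaRect(P.astype(np.float32))
    C=P-P.mean(0);w2,V=np.linalg.eigh(C.T@C)
    print(c,len(x),P.mean(0).round(1),(round(cx,1),round(cy,1)),(w,h),an,"y-axis deg",np.degrees(np.arctan2(V[1,1],V[0,1])))
for n,(u,v,z) in dict(can1=(256,317,66),can2=(358,283,66),can3=(377,373,66),gear=(417,325,14),tin=(409,220,24),bottle=(192,400,60)).items():
    print(n,ray(d,u/1.5625,v/1.5625,z).round(1))
E
```

```text
red 162 [ 517.2 -303. ] (517.6, -306.4) (58.019020080566406, 91.96630096435547) 0.4153664708137512 y-axis deg 67.4682591827846Traceback (most recent call last):
  File "<stdin>", line 7, in <module>
cv2.error: OpenCV(4.12.0) /io/opencv/modules/imgproc/src/convhull.cpp:143: error: (-215:Assertion failed) total >= 0 && (depth == CV_32F || depth == CV_32S) in function 'convexHull'
```

```bash
sed -i 's/(H>24)&(H<35)/(H>23)\&(H<36)/; s/(S>150)&(V>50)/(S>(120 if c=="yellow" else 150))\&(V>50)/' h.py
python3 - <<'E'
from h import *
d=snapshot("top")
h=cv2.cvtColor(d["img"],cv2.COLOR_RGB2HSV)
print(h[172:184,283:288].tolist()[0],h[176,310:321].tolist())
for c,(u,v) in {"red":(598,334),"yellow":(470,278),"blue":(490,383)}.items():
    m=mask(d,c);u/=1.5625;v/=1.5625
    y,x=np.nonzero(m);k=(abs(x-u)<24)&(abs(y-v)<24);x=x[k];y=y[k]
    if len(x)<5: continue
    P=np.array([ray(d,a,b,27)[:2] for a,b in zip(x,y)])
    (cx,cy),(w,h),an=cv2.minAreaRect(P.astype(np.float32))
    C=P-P.mean(0);w2,V=np.linalg.eigh(C.T@C)
    print(c,len(x),P.mean(0).round(1),(round(cx,1),round(cy,1)),"y-axis deg",np.degrees(np.arctan2(V[1,1],V[0,1])))
for n,(u,v,z) in dict(can1=(256,317,66),can2=(358,283,66),can3=(377,373,66),gear=(417,325,14),tin=(409,220,24),bottle=(192,400,60)).items():
    print(n,ray(d,u/1.5625,v/1.5625,z).round(1))
E
```

```text
[[19, 41, 68], [26, 143, 121], [28, 145, 151], [29, 139, 152], [30, 138, 151]] [[13, 25, 122], [12, 24, 140], [18, 9, 143], [30, 11, 121], [22, 116, 128], [27, 142, 149], [31, 136, 150], [30, 139, 149], [27, 141, 146], [21, 104, 135], [13, 94, 130]]
red 164 [ 517.2 -303. ] (517.6, -306.4) y-axis deg 67.61441137824085
yellow 161 [613.4 -84.8] (611.7, -86.5) y-axis deg 87.74897709658784
blue 35 [ 436.5 -133.2] (433.9, -120.8) y-axis deg 94.78810434543449
can1 [537.3 268.   66. ]
can2 [594.6 101.8  66. ]
can3 [447.6  69.   66. ]
gear [529.3   3.5  14. ]
tin [709.1  18.4  24. ]
bottle [401.7 369.6  60. ]
```

```bash
python3 -m jog '0 0 0 0 0 0.175 -1;0 0 0 0 0 0.175 -1;0 0 0 0 0 0.175 -1;0 0 0 0 0 0.175 -1;0 0 0 0 0 0.175 -1'; python3 -m jog '0 0 0 0 0 0.175 -1;0 0 0 0 0 0.04 -1;-0.4 0.4 0 0 0 0 -1;-0.4 0.4 0 0 0 0 -1;-0.4 0.4 0 0 0 0 -1'; python3 -m jog '-0.4 0.4 0 0 0 0 -1;-0.4 0.4 0 0 0 0 -1;-0.4 0.3 0 0 0 0 -1;0 0 0 0 0 0 -1'
python3 - <<'E'
from h import *
d=snapshot("wrist");cv2.imwrite("pics/w1.png",d["img"][:,:,::-1]);s=sense();print(s["time"],s["tool_pos"],s["tcp_rot"]);print(d["fx"],d["extrinsics"].round(3))
for p in [(537,268,66),(594,102,66),(447,69,66)]: print(proj(d,p).round())
E
```

```text
time: 0.82
tool_pos: [249.4, 545.6, 404.4]
tcp_rot: [-180.0, 0.0, 102.6]
ft_force: [0.5, 0.4, -0.6]
finger_gap: 85.2
grip_force: 0.0
time: 1.45
tool_pos: [370.3, 424.5, 404.5]
tcp_rot: [-180.0, 0.0, 90.1]
ft_force: [0.1, 0.2, -0.1]
finger_gap: 85.4
grip_force: 0.0
time: 1.95
tool_pos: [481.4, 303.0, 404.4]
tcp_rot: [180.0, 0.1, 89.8]
ft_force: [-0.6, 0.1, -0.3]
finger_gap: 85.2
grip_force: 0.0
2.0 [480.38635383 304.5215081  404.41647812] [-1.79968659e+02  7.42784934e-03  8.98510051e+01]
275.94042613658246 [[ 1.00000e+00 -4.00000e-03 -2.00000e-03  4.82455e+02]
 [-5.00000e-03 -9.56000e-01 -2.95000e-01  3.78251e+02]
 [-1.00000e-03  2.95000e-01 -9.56000e-01  3.73377e+02]
 [ 0.00000e+00  0.00000e+00  0.00000e+00  1.00000e+00]]
[302. 203.]
[338. 318.]
[231. 338.]
```

View pics/w1.png

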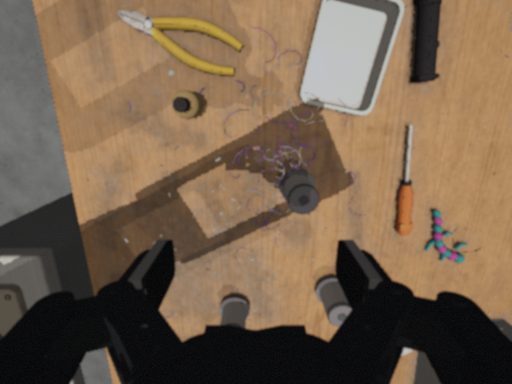

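The wrist view shows the first canister's top at (302,199), against a predicted (302,203), so y is a few mm larger than the top view gave. Refining with a crop.

```bash
python3 - <<'E'
from h import *
d=snapshot("wrist");s=sense();t=s["tool_pos"]
g=cv2.cvtColor(d["img"],cv2.COLOR_RGB2GRAY);print(t,s["ft_force"])
c=g[180:220,282:322];c8=cv2.resize(c,(600,600),interpolation=cv2.INTER_CUBIC)
cv2.imwrite("pics/w2.png",c8)
for p in [(302,199)]: print(ray(d,*p,66))
# rim ellipse for candidate positions
for P in [(537,268),(537,272)]:
    print([proj(d,(P[0]+19*np.cos(a),P[1]+19*np.sin(a),66)).round(1).tolist() for a in np.arange(4)*np.pi/2])
E
```

```text
[479.68531225 305.53362502 404.4754186 ] [ 0.2442387  -0.10334291 -0.39258682]
[536.06047271 275.15222584  66.        ]
[[318.6, 204.7], [303.3, 189.4], [286.5, 204.8], [301.8, 219.6]]
[[318.8, 201.5], [303.5, 186.0], [286.6, 201.6], [301.9, 216.5]]
```

View pics/w2.png

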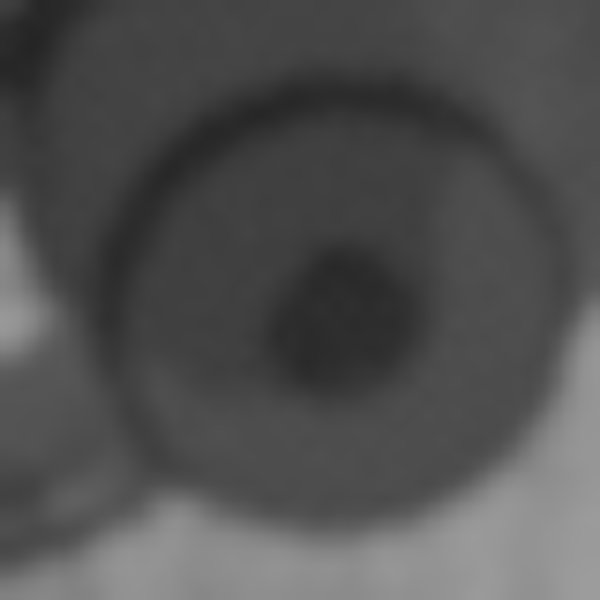

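Rim centre at (304,200), which puts canister 1 near (538,271.5).

```bash
python3 -m jog '-0.17 0.29 0.4 0 0 0 -1;-0.17 0.295 0.5 0 0 0 -1;0 0 0.5 0 0 0 -1;0 0 0.4 0 0 0 -1;0 0 0.23 0 0 0 -1'; python3 -m jog '0 0 0 0 0 0 -1;0 0 0 0 0 0 -1'
python3 - <<'E'
from h import *
F=[]
for i in range(6): snapshot("top");F.append(sense()["ft_force"][2])
print(np.mean(F),np.std(F))
d=snapshot("wrist");cv2.imwrite("pics/w3.png",d["img"][:,:,::-1])
E
python3 -m jog '0 0 0 0 0 0 0.5;0 0 0 0 0 0 0.5;0 0 0 0 0 0 0.5;0 0 0 0 0 0 0.5' 40
```

```text
time: 2.68
tool_pos: [536.1, 273.0, 198.5]
tcp_rot: [-179.8, 0.1, 90.1]
ft_force: [0.6, 0.3, 0.3]
finger_gap: 85.4
grip_force: 0.0
time: 2.92
tool_pos: [538.2, 273.0, 203.0]
tcp_rot: [179.9, -0.0, 90.1]
ft_force: [0.2, 0.1, -0.5]
finger_gap: 85.4
grip_force: 0.0
-0.00287893850839677 0.2486688670287064
time: 3.78
tool_pos: [538.2, 271.8, 201.8]
tcp_rot: [180.0, -0.0, 90.0]
ft_force: [-0.8, -0.8, 1.4]
finger_gap: 36.5
grip_force: 40.1
```

```bash
python3 -m jog '0 0 -0.2 0 0 0 0.5;0 0 -0.2 0 0 0 0.5;0 0 -0.2 0 0 0 0.5;0 0 -0.4 0 0 0 0.5;0 0 0 0 0 0 0.5'; python3 -m jog '0 0 0 0 0 0 0.5;0 0 0 0 0 0 0.5' 
python3 - <<'E'
from h import *
F=[];T=[]
for i in range(8): d=snapshot("wrist");s=sense();F.append(s["ft_force"]);T.append(s["tool_pos"])
print(np.mean(F,0),np.std(F,0),np.mean(T,0),s["finger_gap"],s["time"])
cv2.imwrite("pics/w4.png",d["img"][:,:,::-1])
E
```

```text
time: 4.4
tool_pos: [539.7, 272.6, 307.8]
tcp_rot: [179.5, -0.2, 90.0]
ft_force: [0.3, -0.2, -0.4]
finger_gap: 36.5
grip_force: 40.2
time: 4.65
tool_pos: [537.6, 271.7, 300.6]
tcp_rot: [-179.9, 0.0, 90.0]
ft_force: [-0.4, 0.4, -1.3]
finger_gap: 36.3
grip_force: 40.2
[ 0.04180609 -0.21955861 -0.9460182 ] [0.31688531 0.34777613 0.24155541] [537.84937246 271.74662268 300.86448588] 36.44737995514124 5.05
```

View pics/w4.png

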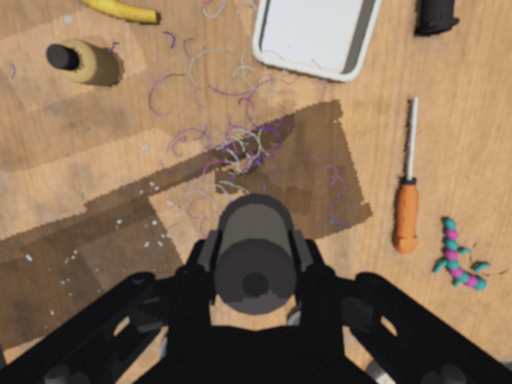

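Canister 1 is upright in the grip and weighs about 0.95 N, so it is the hollow one and goes in blue. Moving to view the blue and yellow docks.

```bash
python3 -m jog '-0.3 -0.1 0 0 0 0 0.5;-0.5 -0.1 0 0 0 0 0.5;-0.5 -0.1 0 0 0 0 0.5;-0.5 -0.1 0 0 0 0 0.5;-0.5 -0.1 0 0 0 0 0.5'; python3 -m jog '-0.5 -0.1 0 0 0 0 0.5;-0.5 -0.1 0 0 0 0 0.5;-0.5 -0.1 0 0 0 0 0.5;-0.5 -0.1 0 0 0 0 0.5;-0.3 -0.1 0 0 0 0 0.5'; python3 -m jog '0 0 0 0 0 0 0.5;0 0 0 0 0 0 0.5;0 0 0 0 0 0 0.5' 
python3 - <<'E'
from h import *
F=[];T=[]
for i in range(8): d=snapshot("wrist");s=sense();F.append(s["ft_force"]);T.append(s["tool_pos"])
print(np.mean(F,0),np.std(F,0),np.mean(T,0),s["finger_gap"],s["time"])
cv2.imwrite("pics/w5.png",cv2.resize(d["img"][:,:,::-1],(800,600)));np.save("w5.npy",d["img"]);print(d["extrinsics"].round(3).tolist(),d["cx"],d["cy"],d["fy"])
for p in [(436,-127,19),(612,-86,19),(517,-303,19)]: print(proj(d,p)*1.5625)
E
```

```text
time: 5.68
tool_pos: [487.7, 40.4, 301.9]
tcp_rot: [180.0, 0.0, 90.0]
ft_force: [-0.1, -0.4, -0.1]
finger_gap: 36.5
grip_force: 40.3
time: 6.3
tool_pos: [437.8, -190.3, 302.0]
tcp_rot: [180.0, 0.0, 89.9]
ft_force: [0.1, 0.3, -1.3]
finger_gap: 36.5
grip_force: 40.3
time: 6.68
tool_pos: [438.6, -187.3, 301.7]
tcp_rot: [180.0, -0.0, 90.1]
ft_force: [0.2, 0.1, -1.0]
finger_gap: 36.3
grip_force: 40.3
[ 0.02210114  0.20203295 -0.45182254] [0.4332165  0.42015425 0.57243368] [ 438.55451966 -187.62843465  301.68755942] 36.91267057921227 7.075
[[1.0, 0.001, -0.0, 439.094], [0.001, -0.956, -0.294, -112.659], [-0.001, 0.294, -0.956, 270.768], [0.0, 0.0, 0.0, 1.0]] 254.842830003167 190.94938603061397 275.94042613658246
[392.99203264 192.24206477]
[718.79224526 114.40704661]
[511.48039994 455.42881628]
```

View pics/w5.png

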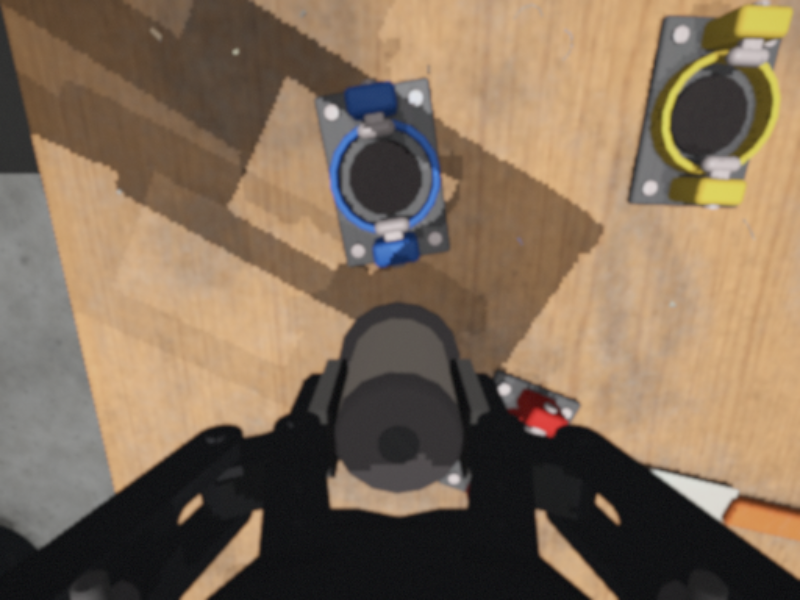

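```bash
python3 - <<'E'
from h import *
d=snapshot("wrist");k=1.5625
for n,u,v,z in [("blue ring",386,177,19),("blue pad",385,175.5,10),("blue screws",384.8,175,6),("yel ring",719.5,111,19),("yel pad",709,112,10)]: print(n,ray(d,u/k,v/k,z).round(1))
t=sense()["tool_pos"];print(t)
for y in (-6,-3,0,3): print(y,[(proj(d,(438.6+19*np.cos(a),-187.5+y+19*np.sin(a),166))*k).round().tolist() for a in np.arange(4)*np.pi/2])
E
```

```text
blue ring [ 432.1 -118.8   19. ]
blue pad [ 431.2 -118.1   10. ]
blue screws [ 431.  -117.9    6. ]
yel ring [612.  -84.4  19. ]
yel pad [612.4 -83.9  10. ]
[ 438.40276687 -188.08731111  301.70180614]
-6 [[463.0, 460.0], [397.0, 401.0], [330.0, 460.0], [397.0, 513.0]]
-3 [[463.0, 451.0], [397.0, 392.0], [330.0, 451.0], [397.0, 505.0]]
0 [[464.0, 442.0], [397.0, 382.0], [330.0, 442.0], [397.0, 497.0]]
3 [[464.0, 433.0], [397.0, 372.0], [329.0, 433.0], [397.0, 489.0]]
```

```bash
python3 -m jog '0.34 -0.04 0 0 0 0 0.5;0.34 -0.037 0 0 0 0 0.5;0 0 0.3 0 0 0 0.5;0 0 0.25 0 0 0 0.5;0 0 0 0 0 0 0.5'; python3 -m jog '0 0 0 0 0 0 0.5;0 0 0 0 0 0 0.5'
python3 - <<'E'
from h import *
F=[];T=[]
for i in range(6): d=snapshot("wrist");s=sense();F.append(s["ft_force"]);T.append(s["tool_pos"])
print(np.mean(F,0),np.std(F,0),np.mean(T,0),s["time"])
cv2.imwrite("pics/w6.png",cv2.resize(d["img"][:,:,::-1],(800,600)))
k=1.5625
for c,z in (((431.5,-118.3),19),):
  print([(proj(d,(c[0]+27.5*np.cos(a),c[1]+27.5*np.sin(a),z))*k).round().tolist() for a in np.arange(4)*np.pi/2])
  print([(proj(d,(c[0]+24.5*np.cos(a),c[1]+24.5*np.sin(a),45))*k).round().tolist() for a in np.arange(4)*np.pi/2])
E
```

```text
time: 7.75
tool_pos: [429.5, -119.7, 244.8]
tcp_rot: [-179.8, -0.1, 90.0]
ft_force: [-0.3, -0.4, -0.9]
finger_gap: 36.4
grip_force: 40.3
time: 8.0
tool_pos: [431.3, -120.6, 248.1]
tcp_rot: [179.9, 0.1, 90.0]
ft_force: [-0.3, 0.6, -0.3]
finger_gap: 36.5
grip_force: 40.3
[ 0.09822033  0.1216841  -0.46489628] [0.50674151 0.45075987 0.34143599] [ 430.9466157  -120.41198547  247.489672  ] 8.3
[[455.0, 323.0], [398.0, 268.0], [342.0, 323.0], [398.0, 374.0]]
[[455.0, 344.0], [398.0, 289.0], [341.0, 344.0], [398.0, 395.0]]
```

View pics/w6.png

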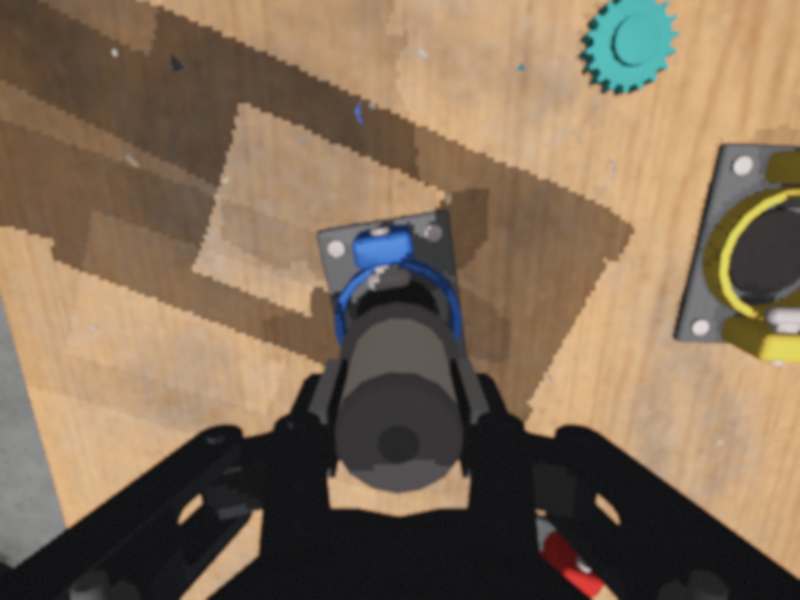

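Blue collar (inner edge 342–456) surrounds the foot as predicted, so it is aligned. Descending gently.

```bash
python3 -m jog '0 0 0.06 0 0 0 0.5;0 0 0.06 0 0 0 0.5;0 0 0.03 0 0 0 0.5;0 0 0 0 0 0 0.5'; python3 -m jog '0 0 0.03 0 0 0 0.5;0 0 0.03 0 0 0 0.5;0 0 0 0 0 0 0.5';python3 -m jog '0 0 0.03 0 0 0 0.5;0 0 0.03 0 0 0 0.5;0 0 0 0 0 0 0.5'
```

```text
time: 8.8
tool_pos: [430.4, -120.1, 231.2]
tcp_rot: [-179.9, -0.0, 90.0]
ft_force: [-0.6, 0.4, -0.5]
finger_gap: 36.6
grip_force: 40.3
time: 9.18
tool_pos: [430.6, -120.1, 225.5]
tcp_rot: [-180.0, -0.0, 90.0]
ft_force: [-0.6, 0.6, -0.0]
finger_gap: 36.7
grip_force: 40.4
time: 9.55
tool_pos: [431.0, -120.3, 220.0]
tcp_rot: [179.9, 0.0, 90.0]
ft_force: [1.0, 0.8, 1.7]
finger_gap: 36.8
grip_force: 40.6
```

```bash
python3 -m jog '0 0 0.02 0 0 0 0.5;0 0 0.02 0 0 0 0.5;0 0 0 0 0 0 0.5'; python3 -m jog '0 0 0.02 0 0 0 0.5;0 0 0 0 0 0 0.5';python3 -m jog '0 0 0.02 0 0 0 0.5;0 0 0 0 0 0 0.5'
```

```text
time: 9.93
tool_pos: [430.4, -120.1, 215.1]
tcp_rot: [-180.0, -0.0, 90.0]
ft_force: [2.0, 0.1, -2.2]
finger_gap: 36.7
grip_force: 40.3
time: 10.18
tool_pos: [430.1, -120.1, 212.9]
tcp_rot: [-179.9, -0.0, 90.0]
ft_force: [0.3, 0.1, -4.1]
finger_gap: 36.4
grip_force: 40.4
time: 10.42
tool_pos: [430.6, -120.3, 211.7]
tcp_rot: [-180.0, 0.0, 90.0]
ft_force: [0.4, -0.1, -0.3]
finger_gap: 36.6
grip_force: 40.7
```

```bash
python3 -m jog '0 0 0.015 0 0 0 0.5;0 0 0 0 0 0 0.5';  python3 -m jog '0 0 0.01 0 0 0 0.5;0 0 0 0 0 0 0.5';python3 -m jog '0 0 0 0 0 0 0.5'
```

```text
time: 10.68
tool_pos: [430.8, -120.3, 210.6]
tcp_rot: [180.0, 0.0, 90.0]
ft_force: [-1.7, 0.7, 3.9]
finger_gap: 36.6
grip_force: 41.0
time: 10.92
tool_pos: [430.8, -120.3, 209.7]
tcp_rot: [180.0, 0.0, 90.0]
ft_force: [-2.8, 0.5, 6.4]
finger_gap: 36.8
grip_force: 41.3
time: 11.05
tool_pos: [430.8, -120.3, 209.7]
tcp_rot: [180.0, 0.0, 90.0]
ft_force: [-3.3, 0.2, 6.8]
finger_gap: 36.8
grip_force: 41.3
```

```bash
python3 -m jog '0 0 0 0 0 0 -1;0 0 0 0 0 0 -1;0 0 0 0 0 0 -1;0 0 -0.2 0 0 0 -1;0 0 -0.5 0 0 0 -1'; python3 -m jog '0 0 -0.5 0 0 0 -1;0.3 0.2 -0.5 0 0 0 -1;0.5 0.3 -0.25 0 0 0 -1;0.4 0.2 0 0 0 0 -1;0.4 0.2 0 0 0 0 -1';python3 -m jog '0 0 0 0 0 0 -1;0 0 0 0 0 0 -1'
python3 - <<'E'
from h import *
d=snapshot("wrist");t=sense();print(t["tool_pos"],t["time"])
cv2.imwrite("pics/w7.png",cv2.resize(d["img"][:,:,::-1],(800,600)))
e=snapshot("scene");cv2.imwrite("pics/s7full.png",e["img"][:,:,::-1])
c=proj(e,(431,-118,40)).astype(int);print(c)
cr=e["img"][c[1]-35:c[1]+35,c[0]-45:c[0]+45,::-1];cv2.imwrite("pics/s7.png",cv2.resize(cr,(720,560),interpolation=cv2.INTER_CUBIC))
k=1.5625
for P in [(594.6,101.8),(447.6,69)]:
    print([(proj(d,(P[0]+19*np.cos(a),P[1]+19*np.sin(a),66))*k).round(1).tolist() for a in np.arange(4)*np.pi/2])
E
```

```text
time: 11.68
tool_pos: [429.2, -119.7, 277.3]
tcp_rot: [-179.7, -0.1, 90.0]
ft_force: [1.1, -0.5, -0.2]
finger_gap: 85.5
grip_force: 0.0
time: 12.3
tool_pos: [520.7, 40.6, 404.3]
tcp_rot: [179.9, 0.0, 90.0]
ft_force: [0.5, -1.0, -1.2]
finger_gap: 85.4
grip_force: 0.0
time: 12.55
tool_pos: [519.9, 39.0, 403.4]
tcp_rot: [-179.9, 0.0, 90.1]
ft_force: [0.1, -1.0, 0.8]
finger_gap: 85.2
grip_force: 0.0
[519.82618936  38.52632    403.53756428] 12.6
[288 237]
[[534.2, 184.7], [508.7, 155.5], [479.0, 184.6], [504.6, 212.7]]
[[322.9, 232.2], [294.3, 204.9], [269.4, 232.1], [298.0, 258.5]]
```

View pics/w7.png

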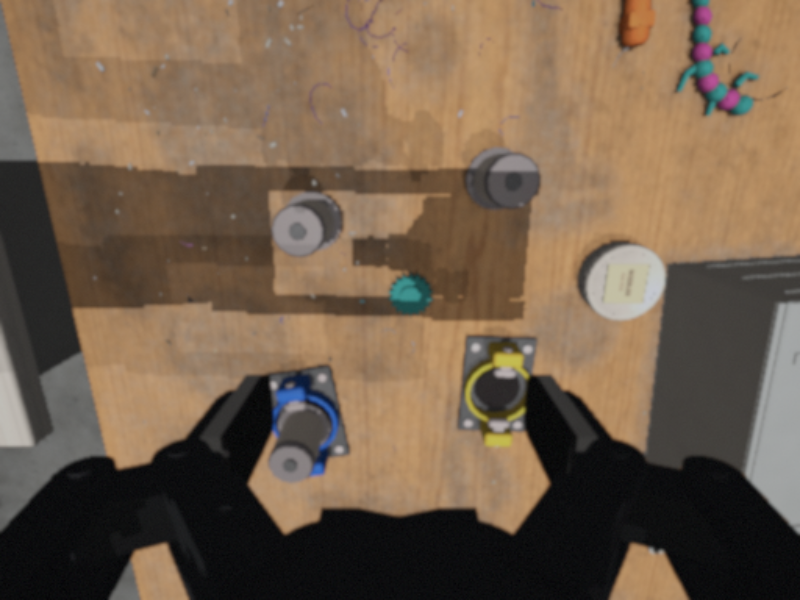

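View pics/s7.png

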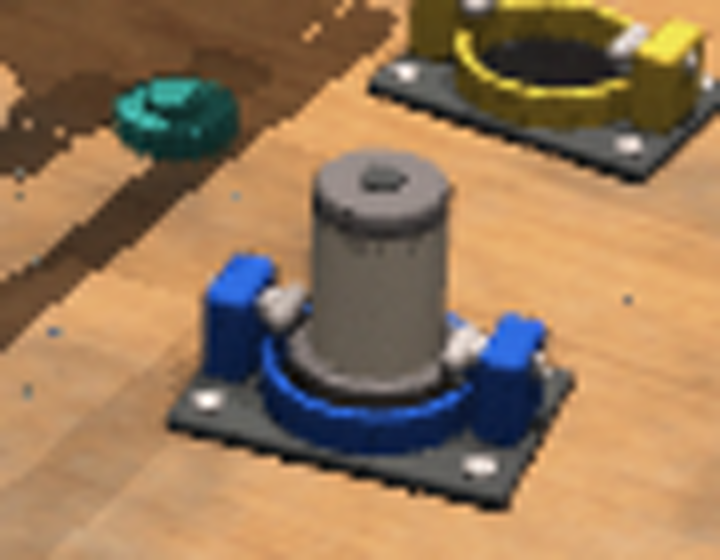

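The wrist view shows the two free canister tops with holes at (513,181) and (298,231). The scene crop shows canister 1 upright in blue with both catches over the flange. Gear, tin and bottle are untouched.

```bash
python3 - <<'E'
from h import *
d=snapshot("wrist");k=1.5625;s=sense();print(s["tool_pos"])
g=cv2.cvtColor(d["img"],cv2.COLOR_RGB2GRAY).astype(np.float32)
for n,u,v in (("can2",513,181),("can3",298,231)):
    u/=k;v/=k;x0,y0=int(u)-9,int(v)-9
    p=cv2.resize(g[y0:y0+19,x0:x0+19],None,fx=4,fy=4,interpolation=cv2.INTER_CUBIC)
    yy,xx=np.mgrid[:76,:76];r=np.hypot(xx-37.5,yy-37.5)<22
    w=np.clip(np.median(p[r])-8-p,0,None)*r
    cu=x0+((w*xx).sum()/w.sum()+.5)/4-.5;cv=y0+((w*yy).sum()/w.sum()+.5)/4-.5
    print(n,cu*k,cv*k,ray(d,cu,cv,66).round(1))
print("can2 rim",ray(d,513/k,182/k,66).round(1),"can3 rim",ray(d,298.5/k,230/k,66).round(1))
E
```

```text
[519.81886637  38.16174181 403.76366269]
can2 nan nan [nan nan nan]
can3 nan nan [nan nan nan]
can2 rim [599.1 102.7  66. ] can3 rim [449.4  69.9  66. ]<stdin>:9: RuntimeWarning: invalid value encountered in scalar divide
```

```bash
python3 -m jog '0.3 0.4 0.3 0 0 0 -1;0.344 0.385 0.4 0 0 0 -1;0 0 0.5 0 0 0 -1;0 0 0.5 0 0 0 -1;0 0 0.32 0 0 0 -1'; python3 -m jog '0 0 0 0 0 0 -1;0 0 0 0 0 0 -1;0 0 0 0 0 0 -1'
python3 - <<'E'
from h import *
F=[];T=[]
for i in range(8): snapshot("top");s=sense();F.append(s["ft_force"][2]);T.append(s["tool_pos"])
print(np.mean(F),np.std(F),np.mean(T,0))
E
python3 -m jog '0 0 0 0 0 0 0.5;0 0 0 0 0 0 0.5;0 0 0 0 0 0 0.5;0 0 0 0 0 0 0.5' 40
python3 -m jog '0 0 -0.2 0 0 0 0.5;0 0 -0.2 0 0 0 0.5;0 0 -0.2 0 0 0 0.5;0 0 -0.4 0 0 0 0.5;0 0 0 0 0 0 0.5'; python3 -m jog '0 0 0 0 0 0 0.5;0 0 0 0 0 0 0.5;0 0 0 0 0 0 0.5' 
python3 - <<'E'
from h import *
F=[];T=[]
for i in range(10): d=snapshot("wrist");s=sense();F.append(s["ft_force"]);T.append(s["tool_pos"])
print(np.mean(F,0),np.std(F,0),np.mean(T,0),s["finger_gap"],s["time"])
E
```

```text
time: 13.32
tool_pos: [595.7, 100.9, 200.5]
tcp_rot: [-179.8, 0.0, 90.0]
ft_force: [-0.3, -0.6, 0.6]
finger_gap: 85.6
grip_force: 0.0
time: 13.7
tool_pos: [598.1, 101.9, 206.3]
tcp_rot: [179.8, -0.0, 90.0]
ft_force: [-0.1, -0.9, 0.1]
finger_gap: 85.5
grip_force: 0.0
-0.30084605332738484 0.26655031080569763 [597.34498649 102.06998295 204.72144484]
time: 14.6
tool_pos: [597.0, 102.1, 203.7]
tcp_rot: [180.0, 0.0, 90.0]
ft_force: [1.0, 0.0, 1.0]
finger_gap: 36.9
grip_force: 40.7
time: 15.22
tool_pos: [598.7, 102.2, 309.6]
tcp_rot: [179.5, -0.0, 90.0]
ft_force: [0.7, -0.1, -1.4]
finger_gap: 36.9
grip_force: 41.0
time: 15.6
tool_pos: [596.4, 102.0, 302.2]
tcp_rot: [-179.9, 0.0, 90.0]
ft_force: [0.2, -0.0, -2.0]
finger_gap: 36.9
grip_force: 41.0
[ 0.08241328  0.12947859 -1.50648667] [0.5247357  0.56487188 0.40242952] [596.79842737 102.05042956 303.14573955] 36.87458017183707 16.1
```

Canister 2 weighs about 1.3–1.5 N, so it is the filled one and goes in yellow. Checking its seating in the grip against the first one by template match, then moving over yellow.

```bash
cat > tm.py <<'E'
from h import *
def tm():
    a=cv2.cvtColor(np.load("w5.npy"),cv2.COLOR_RGB2GRAY);b=cv2.cvtColor(snapshot("wrist")["img"],cv2.COLOR_RGB2GRAY)
    f=lambda g:cv2.GaussianBlur(cv2.createCLAHE(3,(8,8)).apply(cv2.resize(g,None,fx=4,fy=4,interpolation=cv2.INTER_CUBIC)),(0,0),3)
    a,b=f(a),f(b);o=[]
    for (u,v,w,h) in ((213,235,86,82),(238,265,34,34)):
        t=a[v*4:(v+h)*4,u*4:(u+w)*4];r=b[(v-10)*4:(v+h+10)*4,(u-6)*4:(u+w+6)*4]
        m=cv2.matchTemplate(r,t,cv2.TM_CCOEFF_NORMED);_,q,_,l=cv2.minMaxLoc(m);o.append((round(q,2),l[0]/4-6,l[1]/4-10))
    return o
E
python3 -m jog '-0.3 0.05 0 0 0 0 0.5;-0.5 0.05 0 0 0 0 0.5;-0.5 0.042 0 0 0 0 0.5;-0.4 0 0 0 0 0 0.5;-0.177 0 0 0 0 0 0.5'; python3 -m jog '0 0 0.3 0 0 0 0.5;0 0 0.24 0 0 0 0.5;0 0 0 0 0 0 0.5;0 0 0 0 0 0 0.5'
python3 - <<'E'
from tm import *
print("shift px (512 scale):",tm())
T=[];F=[]
for i in range(5): d=snapshot("wrist");s=sense();T.append(s["tool_pos"]);F.append(s["ft_force"])
print(np.mean(T,0),np.mean(F,0),s["time"])
# yellow dock housing visible? collar points check
m=mask(d,"yellow");y,x=np.nonzero(m);k=(y<300);print("yellow px bbox",x[k].min(),x[k].max(),y[k].min(),y[k].max())
print([proj(d,(612.2+31*np.cos(a),-84.1+31*np.sin(a),19)).round(1).tolist() for a in (0,np.pi/2,np.pi)])
print(proj(d,(608,-37,35)),proj(d,(620,-37,35)))
E
```

```text
time: 16.73
tool_pos: [611.1, -87.8, 303.6]
tcp_rot: [180.0, 0.0, 89.9]
ft_force: [-0.1, 1.5, -0.9]
finger_gap: 36.7
grip_force: 41.1
time: 17.23
tool_pos: [611.6, -85.2, 250.6]
tcp_rot: [179.9, 0.0, 90.1]
ft_force: [0.6, 0.5, -0.5]
finger_gap: 36.6
grip_force: 41.1
shift px (512 scale): [(0.94, 0.0, -5.75), (0.94, 0.25, -6.0)]
[611.77060779 -85.5365245  251.00016388] [-0.01064064 -0.32996883 -1.51397992] 17.525
yellow px bbox 218 293 147 212
[[294.3, 205.7], [254.2, 166.4], [214.2, 205.7]]
[247.92695289 147.7133945 ] [265.87405115 147.71596128]
```

```bash
python3 -m jog '-0.015 0 0.06 0 0 0 0.5;0 0 0.06 0 0 0 0.5;0 0 0.05 0 0 0 0.5;0 0 0 0 0 0 0.5'; python3 -m jog '0 0 0.03 0 0 0 0.5;0 0 0.03 0 0 0 0.5;0 0 0 0 0 0 0.5';python3 -m jog '0 0 0.03 0 0 0 0.5;0 0 0.03 0 0 0 0.5;0 0 0 0 0 0 0.5'
```

```text
time: 18.02
tool_pos: [610.8, -87.1, 231.5]
tcp_rot: [-179.9, -0.0, 90.0]
ft_force: [0.1, 0.8, -1.0]
finger_gap: 37.1
grip_force: 41.1
time: 18.4
tool_pos: [611.3, -87.4, 226.7]
tcp_rot: [180.0, 0.0, 90.0]
ft_force: [1.0, -1.4, -0.7]
finger_gap: 36.9
grip_force: 41.1
time: 18.77
tool_pos: [611.1, -86.9, 220.2]
tcp_rot: [-180.0, -0.0, 90.0]
ft_force: [1.1, 0.2, -1.5]
finger_gap: 36.6
grip_force: 41.3
```

```bash
python3 -m jog '0 0 0.02 0 0 0 0.5;0 0 0.02 0 0 0 0.5;0 0 0 0 0 0 0.5'; python3 -m jog '0 0 0.02 0 0 0 0.5;0 0 0 0 0 0 0.5';python3 -m jog '0 0 0.015 0 0 0 0.5;0 0 0 0 0 0 0.5'
```

```text
time: 19.15
tool_pos: [610.5, -87.0, 215.2]
tcp_rot: [-179.9, -0.0, 90.0]
ft_force: [-0.2, -0.0, -7.5]
finger_gap: 36.8
grip_force: 40.7
time: 19.4
tool_pos: [611.2, -87.3, 214.5]
tcp_rot: [-180.0, 0.0, 90.0]
ft_force: [0.6, 0.0, -1.1]
finger_gap: 37.1
grip_force: 41.2
time: 19.65
tool_pos: [611.4, -87.3, 213.4]
tcp_rot: [180.0, 0.0, 90.0]
ft_force: [0.1, -0.1, -0.4]
finger_gap: 37.3
grip_force: 41.3
```

```bash
python3 -m jog '0 0 0.015 0 0 0 0.5;0 0 0 0 0 0 0.5';  python3 -m jog '0 0 0.01 0 0 0 0.5;0 0 0 0 0 0 0.5;0 0 0 0 0 0 0.5'
```

```text
time: 19.9
tool_pos: [611.5, -87.3, 212.2]
tcp_rot: [180.0, 0.0, 90.0]
ft_force: [-1.7, -0.5, 3.3]
finger_gap: 37.1
grip_force: 41.7
time: 20.27
tool_pos: [611.5, -87.2, 211.4]
tcp_rot: [179.9, 0.0, 90.0]
ft_force: [-2.7, -0.5, 6.6]
finger_gap: 36.9
grip_force: 41.9
```

```bash
python3 -m jog '0 0 0 0 0 0 -1;0 0 0 0 0 0 -1;0 0 0 0 0 0 -1;0 0 -0.2 0 0 0 -1;0 0 -0.5 0 0 0 -1'; python3 -m jog '0.1 -0.1 -0.4 0 0 0 -1;0.4 -0.4 0 0 0 0 -1;0.4 -0.4 0 0 0 0 -1;0.4 -0.4 0 0 0 0 -1;0.287 -0.32 0 0 0 0 -1';python3 -m jog '0 0 0.4 0 0 0 -1;0 0 0.4 0 0 0 -1;0 0 0.37 0 0 0 -1;0 0 0 0 0 0 -1;0 0 0 0 0 0 -1'
python3 - <<'E'
from h import *
F=[];T=[]
for i in range(8): snapshot("top");s=sense();F.append(s["ft_force"][2]);T.append(s["tool_pos"])
print(np.mean(F),np.std(F),np.mean(T,0))
E
python3 -m jog '0 0 0 0 0 0 0.5;0 0 0 0 0 0 0.5;0 0 0 0 0 0 0.5;0 0 0 0 0 0 0.5' 60
python3 -m jog '0 0 -0.2 0 0 0 0.5;0 0 -0.2 0 0 0 0.5;0 0 -0.2 0 0 0 0.5;0 0 -0.4 0 0 0 0.5;0 0 0 0 0 0 0.5'; python3 -m jog '0 0 0 0 0 0 0.5;0 0 0 0 0 0 0.5;0 0 0 0 0 0 0.5' 
python3 - <<'E'
from tm import *
F=[];T=[]
for i in range(10): d=snapshot("wrist");s=sense();F.append(s["ft_force"]);T.append(s["tool_pos"])
print(np.mean(F,0),np.std(F,0),np.mean(T,0),s["finger_gap"],s["time"],tm())
E
```

```text
time: 20.9
tool_pos: [609.9, -86.9, 279.2]
tcp_rot: [-179.7, -0.1, 90.0]
ft_force: [0.6, -0.5, -0.2]
finger_gap: 85.2
grip_force: 0.0
time: 21.52
tool_pos: [447.7, 72.8, 322.0]
tcp_rot: [179.9, -0.0, 90.1]
ft_force: [1.0, 0.9, 0.6]
finger_gap: 85.3
grip_force: 0.0
time: 22.15
tool_pos: [450.1, 71.5, 205.6]
tcp_rot: [179.9, -0.0, 90.0]
ft_force: [0.8, -0.3, 0.1]
finger_gap: 85.3
grip_force: 0.0
0.20863356753212287 0.29821161658313305 [449.95730124  71.49983995 205.18977572]
time: 23.05
tool_pos: [449.0, 71.5, 203.6]
tcp_rot: [-180.0, 0.0, 90.0]
ft_force: [-3.2, 1.0, 3.3]
finger_gap: 36.2
grip_force: 60.0
time: 23.68
tool_pos: [450.4, 71.5, 306.3]
tcp_rot: [179.7, -0.0, 90.0]
ft_force: [0.7, -0.1, -3.2]
finger_gap: 36.1
grip_force: 62.8
time: 24.05
tool_pos: [448.6, 71.5, 302.1]
tcp_rot: [-179.9, 0.0, 90.0]
ft_force: [0.3, -0.1, -3.4]
finger_gap: 36.0
grip_force: 62.7
[-0.11973655 -0.09839107 -3.41612588] [0.17473695 0.5487368  0.6221743 ] [449.02582343  71.47155472 303.23337044] 35.44547227372312 24.55 [(0.81, 0.0, 0.5), (0.94, 0.5, -0.5)]
```

Canister 3 weighs about 3.5 N, so it is solid metal and goes in red. Viewing the red dock.

```bash
python3 -m jog '-0.3 0.1 0 0 0 0 0.5;-0.5 0.1 0 0 0 0 0.5;-0.5 0.1 0 0 0 0 0.5;-0.5 0.1 0 0 0 0 0.5;-0.5 0.1 0 0 0 0 0.5'; python3 -m jog '-0.5 0.1 0 0 0 0 0.5;-0.5 0.08 0 0 0 0 0.5;-0.5 0 0 0 0 0 0.5;-0.4 0 0 0 0 0 0.5;-0.165 0 0 0 0 0 0.5'; python3 -m jog '0 0 0 0 0 0 0.5;0 0 0 0 0 0 0.5;0 0 0 0 0 0 0.5' 
python3 - <<'E'
from h import *
F=[];T=[]
for i in range(6): d=snapshot("wrist");s=sense();F.append(s["ft_force"]);T.append(s["tool_pos"])
print(np.mean(F,0),np.mean(T,0),s["finger_gap"],s["time"])
cv2.imwrite("pics/w8.png",cv2.resize(d["img"][:,:,::-1],(800,600)))
print(proj(d,(517,-303,19))*1.5625)
E
```

```text
time: 25.22
tool_pos: [499.4, -160.2, 303.7]
tcp_rot: [180.0, 0.0, 90.0]
ft_force: [1.6, 0.7, -2.9]
finger_gap: 35.9
grip_force: 62.8
time: 25.85
tool_pos: [516.9, -367.2, 303.3]
tcp_rot: [-180.0, 0.0, 89.9]
ft_force: [-0.0, 0.2, -2.3]
finger_gap: 36.1
grip_force: 62.9
time: 26.22
tool_pos: [517.7, -363.6, 303.6]
tcp_rot: [-180.0, -0.0, 90.1]
ft_force: [1.0, -0.3, -3.8]
finger_gap: 35.8
grip_force: 62.9
[-0.05890303 -0.01418838 -3.72549744] [ 517.57244762 -364.23161834  303.68385685] 36.07931370930615 26.525
[396.39113432 190.91740807]
```

View pics/w8.png

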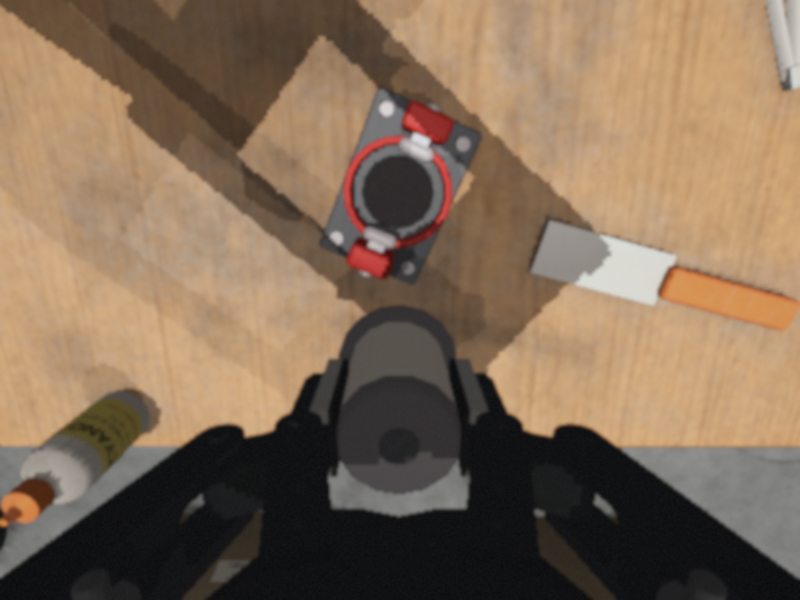

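Red ring centre at (398.5,191), so the dock is near (518,-303). It is clear and the canister is upright in the grip.

```bash
python3 -m jog '0.3 0 0 0 0 0 0.5;0.307 0 0 0 0 0 0.5;0 0 0.3 0 0 0 0.5;0 0 0.24 0 0 0 0.5;0 0 0 0 0 0 0.5'; python3 -m jog '0 0 0 0 0 0 0.5'
python3 - <<'E'
from h import *
T=[]
for i in range(6): d=snapshot("wrist");s=sense();T.append(s["tool_pos"])
print(np.mean(T,0),s["time"])
m=mask(d,"red");y,x=np.nonzero(m);k=(y<240)&(y>100);x=x[k];y=y[k]
R=np.array([proj(d,(518.1+30.5*np.cos(a),-303+30.5*np.sin(a),19)) for a in np.arange(0,6.28,.1)]);print("pred ring",R.min(0).round(1),R.max(0).round(1))
for v in range(170,226,6):
    q=x[y==v]; print(v,(q.min(),q.max()) if len(q) else None,end=" ")
E
```

```text
time: 27.15
tool_pos: [516.3, -303.4, 247.1]
tcp_rot: [-179.8, -0.2, 90.0]
ft_force: [0.6, -0.2, -2.8]
finger_gap: 36.3
grip_force: 62.9
time: 27.28
tool_pos: [517.7, -304.6, 250.6]
tcp_rot: [179.9, 0.0, 90.0]
ft_force: [0.8, -0.4, -3.0]
finger_gap: 35.6
grip_force: 62.9
[ 517.77235303 -304.72282229  250.98256302] 27.575
pred ring [214.8 166.7] [293.6 240.9]
170 (np.int64(235), np.int64(292)) 176 (np.int64(227), np.int64(288)) 182 (np.int64(222), np.int64(285)) 188 (np.int64(217), np.int64(288)) 194 (np.int64(216), np.int64(291)) 200 (np.int64(214), np.int64(292)) 206 (np.int64(214), np.int64(293)) 212 (np.int64(215), np.int64(292)) 218 (np.int64(217), np.int64(218)) 224 None
```

```bash
python3 -m jog '0.01 -0.003 0.06 0 0 0 0.5;0 0 0.06 0 0 0 0.5;0 0 0.05 0 0 0 0.5;0 0 0 0 0 0 0.5'; python3 -m jog '0 0 0.03 0 0 0 0.5;0 0 0.03 0 0 0 0.5;0 0 0 0 0 0 0.5';python3 -m jog '0 0 0.03 0 0 0 0.5;0 0 0.02 0 0 0 0.5;0 0 0 0 0 0 0.5'
```

```text
time: 28.08
tool_pos: [516.7, -303.0, 231.5]
tcp_rot: [-179.9, -0.1, 90.0]
ft_force: [0.4, 0.2, -3.8]
finger_gap: 35.9
grip_force: 63.0
time: 28.45
tool_pos: [517.2, -303.1, 226.6]
tcp_rot: [180.0, -0.0, 90.0]
ft_force: [2.1, 1.9, -3.5]
finger_gap: 35.6
grip_force: 63.1
time: 28.82
tool_pos: [516.8, -303.3, 221.2]
tcp_rot: [-180.0, -0.0, 90.0]
ft_force: [0.7, -0.0, -3.2]
finger_gap: 35.9
grip_force: 62.9
```

```bash
python3 -m jog '0 0 0.02 0 0 0 0.5;0 0 0.02 0 0 0 0.5;0 0 0 0 0 0 0.5'; python3 -m jog '0 0 0.02 0 0 0 0.5;0 0 0 0 0 0 0.5';python3 -m jog '0 0 0.02 0 0 0 0.5;0 0 0 0 0 0 0.5;0 0 0 0 0 0 0.5'
```

```text
time: 29.2
tool_pos: [516.9, -303.2, 216.9]
tcp_rot: [-180.0, -0.0, 90.0]
ft_force: [2.1, -0.1, -6.1]
finger_gap: 36.0
grip_force: 62.7
time: 29.45
tool_pos: [516.6, -303.0, 214.7]
tcp_rot: [-179.9, -0.1, 90.0]
ft_force: [1.2, 0.1, -7.2]
finger_gap: 35.9
grip_force: 62.7
time: 29.82
tool_pos: [517.0, -303.4, 213.7]
tcp_rot: [180.0, 0.0, 90.0]
ft_force: [0.1, -0.0, -4.0]
finger_gap: 36.2
grip_force: 63.0
```

```bash
python3 -m jog '0 0 0.015 0 0 0 0.5;0 0 0 0 0 0 0.5';  python3 -m jog '0 0 0.01 0 0 0 0.5;0 0 0 0 0 0 0.5;0 0 0 0 0 0 0.5'
```

```text
time: 30.08
tool_pos: [517.2, -303.4, 212.5]
tcp_rot: [180.0, 0.0, 90.0]
ft_force: [-1.6, 0.7, 0.9]
finger_gap: 35.7
grip_force: 63.4
time: 30.45
tool_pos: [517.2, -303.4, 211.5]
tcp_rot: [180.0, 0.0, 90.0]
ft_force: [-2.1, 0.4, 4.6]
finger_gap: 36.0
grip_force: 63.8
```

```bash
python3 -m jog '0 0 0 0 0 0 -1;0 0 0 0 0 0 -1;0 0 0 0 0 0 -1;0 0 -0.2 0 0 0 -1;0 0 -0.5 0 0 0 -1'; python3 -m jog '0 0 -0.5 0 0 0 -1;0 -0.2 -0.5 0 0 0 -1;-0.3 -0.3 -0.2 0 0 0 -1;0 0 0 0 0 0 -1;0 0 0 0 0 0 -1'
python3 - <<'E'
from h import *
e=snapshot("scene");t=snapshot("top");print(sense()["ft_force"])
g=lambda d:cv2.resize(cv2.cvtColor(d["img"],cv2.COLOR_RGB2GRAY),None,fx=4,fy=4,interpolation=cv2.INTER_CUBIC)
P={"blue":(431.3,-118.5),"yellow":(612.5,-84),"red":(518,-303)}
for nm,d in (("scene",e),("top",t)):
    G=g(d);c0=proj(d,P["blue"]+(75,))*4;h=44 if nm=="top" else 60
    T=G[int(c0[1])-h:int(c0[1])+h,int(c0[0])-h:int(c0[0])+h]
    for n,p in P.items():
        c=proj(d,p+(75,))*4;x,y=int(c[0])-h-24,int(c[1])-h-24
        r=G[y:y+2*h+48,x:x+2*h+48];m=cv2.matchTemplate(r,T,cv2.TM_CCOEFF_NORMED);_,q,_,l=cv2.minMaxLoc(m)
        print(nm,n,round(q,2),"shift px",(l[0]-24)/4,(l[1]-24)/4)
# bystanders: compare with the first top picture
a=cv2.imread("pics/top0.png");b=cv2.resize(t["img"][:,:,::-1],(800,600))
for n,(u,v,w) in dict(gear=(417,325,16),tin=(409,220,26),bottle=(192,400,16)).items():
    m=cv2.matchTemplate(b[v-w-8:v+w+8,u-w-8:u+w+8],a[v-w:v+w,u-w:u+w],cv2.TM_CCOEFF_NORMED);_,q,_,l=cv2.minMaxLoc(m);print(n,round(q,2),l[0]-8,l[1]-8)
E
```

```text
time: 31.08
tool_pos: [516.0, -302.5, 279.8]
tcp_rot: [-179.7, -0.2, 90.0]
ft_force: [1.2, 0.0, -0.1]
finger_gap: 85.6
grip_force: 0.0
time: 31.7
tool_pos: [467.0, -333.1, 401.5]
tcp_rot: [180.0, -0.0, 90.0]
ft_force: [0.7, 0.2, -0.4]
finger_gap: 85.7
grip_force: 0.0
[0.69914096 0.19184213 0.08494965]
scene blue 1.0 shift px 0.0 0.0
scene yellow 0.5 shift px -1.5 5.25
scene red 0.57 shift px 0.0 -2.25
top blue 1.0 shift px 0.0 0.0
top yellow 0.25 shift px 0.0 1.0
top red 0.57 shift px 1.0 1.5
gear 1.0 0 0
tin 1.0 0 0
bottle 1.0 0 0
```

```bash
python3 - <<'E'
from h import *
e=snapshot("scene");I=cv2.GaussianBlur(e["img"],(0,0),.6)
P={"blue":(431.3,-118.5),"yellow":(612.5,-84),"red":(518,-303)}
at=lambda q:I[int(round(q[1])),int(round(q[0]))].tolist()
for n,p in P.items():
    c=proj(e,p+(76,));b=proj(e,p+(10,));print(n,c.round(),b.round())
    x=int(round(c[0]));v0=int(c[1])-16
    print(" col gray",[int(np.mean(I[v,x])) for v in range(v0,int(b[1])+14)], "top row idx",16)
    for z in (70,50,30):
        c=proj(e,p+(z,));v=int(round(c[1]));x=int(round(c[0]));print(" row z",z,[int(np.mean(I[v,u])) for u in range(x-15,x+16)])
E
```

```text
blue [289. 224.] [288. 249.]
 col gray [165, 164, 156, 127, 87, 75, 144, 168, 169, 173, 173, 169, 162, 146, 114, 89, 78, 70, 109, 121, 112, 81, 57, 54, 79, 89, 93, 95, 95, 94, 95, 95, 94, 94, 94, 94, 93, 94, 93, 94, 95, 99, 94, 51, 36, 38, 37, 33, 32, 31, 31, 27, 27, 28] top row idx 16
 row z 70 [172, 170, 171, 171, 170, 169, 166, 145, 81, 88, 110, 119, 122, 121, 116, 109, 109, 109, 112, 121, 123, 122, 120, 109, 87, 116, 159, 168, 170, 172, 172]
 row z 50 [137, 143, 144, 150, 154, 153, 146, 122, 89, 86, 89, 92, 92, 92, 92, 93, 93, 94, 93, 91, 88, 86, 82, 78, 96, 156, 171, 172, 170, 170, 172]
 row z 30 [35, 32, 38, 63, 94, 93, 68, 61, 81, 84, 87, 90, 93, 94, 95, 95, 94, 92, 92, 91, 88, 86, 83, 79, 74, 78, 116, 142, 163, 165, 161]
yellow [312. 188.] [310. 210.]
 col gray [77, 76, 77, 77, 77, 76, 76, 76, 77, 77, 78, 77, 81, 103, 134, 125, 100, 88, 132, 140, 109, 69, 54, 72, 83, 93, 96, 96, 96, 96, 96, 96, 96, 97, 96, 95, 95, 96, 101, 113, 73, 59, 112, 79, 63, 62, 64, 79, 83, 59, 84, 139, 148] top row idx 16
 row z 70 [64, 64, 63, 62, 64, 62, 63, 75, 87, 68, 81, 107, 128, 136, 137, 140, 
[... 376 characters left out ...]
84. 230.] [380. 255.]
 col gray [172, 173, 171, 172, 170, 167, 164, 165, 167, 168, 165, 166, 154, 93, 67, 55, 45, 41, 44, 61, 65, 56, 44, 40, 50, 69, 75, 77, 78, 77, 77, 78, 78, 77, 77, 78, 79, 78, 78, 79, 79, 75, 61, 51, 42, 37, 40, 30, 28, 28, 27, 27, 37, 41, 38] top row idx 16
 row z 70 [147, 149, 151, 151, 150, 147, 136, 92, 45, 41, 52, 61, 66, 67, 65, 61, 60, 60, 62, 65, 67, 67, 67, 66, 69, 97, 156, 169, 169, 169, 170]
 row z 50 [58, 52, 49, 45, 43, 43, 45, 46, 69, 69, 68, 70, 71, 73, 73, 75, 75, 75, 76, 77, 78, 78, 81, 84, 85, 86, 91, 99, 104, 105, 117]
 row z 30 [29, 30, 33, 38, 31, 29, 37, 45, 57, 65, 68, 71, 72, 73, 75, 76, 77, 77, 77, 80, 81, 82, 83, 84, 85, 82, 72, 72, 74, 76, 78]
```

The profiles show all three canisters upright at the same height, and the bystanders have not moved. Handing in.

```bash
python3 -c "
from bench import *
print(hand_in())"
```

```text
the job is handed in; nothing more can be done
None
```

I handed the job in at about 32 s: the solid metal canister (about 3.5 N) is pressed home in the red dock, the filled one (about 1.3–1.5 N) in yellow and the hollow one (about 0.5–0.9 N) in blue, all three upright and released, and the gear, tin and bottle have not moved; I saw blue's catches closed over the flange in a picture, judged yellow and red snapped in from force readings and image profiles, read no more than about 7 N up at the wrist while pressing, and the hand-in returned no verdict.

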